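# Load the glue cartridge into the bench dispenser

### The arm

A 6-joint arm with a two-finger parallel gripper is mounted at the origin on the work surface. World frame = base frame: x ahead of the robot, y to its left, z up, the work surface at z = 0. Lengths are in m, angles in rad, forces in N, time in s.
With the tool pointing down it reaches from about 0.4 to 0.825 m from the base axis. Payload 7 kg.
Tool frame: the origin (TCP) lies midway between the tips of the shut fingers; the grasp point (between the pads) lies 19 mm behind it; z points along the fingers, y is the line along which they close (so a half turn about z gives the same grasp; the last joint's range is limited). The gripper opens to 85 mm and grips with 20 to 120 N. Pads are 22 mm wide; open, the fingers measure 114 mm over their backs; the gripper's body (76 mm by 85 mm) begins 54 mm behind the grasp point. The pads swing forward as they close: fully open they stand 13 mm farther back than shut.
Start: joints at [-0.829, 0.359, 0.012, 0, -1.224, -0.288], TCP at [0.296, -0.607, 0.231] pointing down, gripper open.
Joint ranges: [-3.07, 3.07], [-1.43, 2.12], [-1.02, 1.25], [-3.03, 1.67], [-3.05, -0], [-3.03, 3.03]. Speed limits (rad/s): [2.39, 2.39, 3.01, 3.14, 3.14, 3.14].

### API

Orientations are given as a rotation vector (axis times angle).
In Python, from station import * gives the robot as it stands.
- The arm moves only by the tool apply_moves, never from a script. Its argument "targets" is a list of rows, each a list of 2 entries, a list of its own where there are three numbers: the shift along the world's x, y, z in cm, then the turn, a rotation vector about the world's x, y, z in rad. A call has 1 to 12 rows; each row shifts and turns the commanded pose from where the row before left it; what a row does not reach is not made up. A row lasts 1/8 s, in which the tool goes at most 62.5 mm and 10.7 degrees, less where a joint would pass 70% of its speed; a pose out of reach is approached as far as the arm can. A call with a gripper value outside its range is refused whole. "fingers" is the closure in counts, from 0 (fully open) to 255 (shut), set as the call begins (left out, the last holds). The fingers move at their own pace and stop on an object; the grip force is fixed at half the most. Time passes only in rows, so rows that do not move let the fingers close. It gives the time, the measured TCP pose, the force, the opening and the grip force at its end, in the units of the state.
- get_obs(): the state, without advancing time (a new reading comes with each control period).
- read_camera(name): name is "scene" or "top" or "wrist"; returns the picture (384x512x3 uint8, red, green, blue); there is no depth.
- camera_info(name): a dict with "fx", "fy", "cx", "cy" (pixels), "position" and "orientation" of the camera in the world. Camera axes: x right, y down, z forward; pixel columns grow to the right and rows downward; lengths in m; the calibration is good to about 2 mm. A picture is of the moment at which its call begins: read the wrist's pose just before it. camera_info takes no time and is no camera call; for the wrist camera it gives the pose at the moment of the call.
- sign_off(): hands the job in; it is judged then, once.
The state is a dict: "time_s": time; "qpos": joint angles; "joint_vel": joint speeds; "joint_torque": joint torques, N m; "position": TCP position; "orientation": TCP orientation; "wrist_force": force on the tool from outside, world axes, zero at the start; "wrist_torque": the same for the moment, N m; "width": opening from 0.0 (shut) to 1.0 (fully open); "finger_force": force on a finger pad.
Only numpy, scipy, OpenCV 4.12 (cv2) and the standard library are available. Lean on these libraries where they do the work, as an engineer would, in place of code of your own. Each camera call takes 0.05 s, during which the arm holds its last target. There are 200 camera calls.

### The job

Load the orange glue cartridge into the bench dispenser: lift the red spring-loaded clamp bar by its black knob, turn it a quarter turn aside, lay the cartridge in the black V-cradle with its nozzle pointing away from the motor and pusher, then swing the bar back across the cartridge and lower it until it rests on the barrel. Leave the blue cartridge alone in the rack and let go of everything at the end.

Things in the scene. Friction and masses are not known exactly. Their poses are not given: they have to be found in the camera images.
- orange_mid (a point): Centre of the orange cartridge: rigid barrel 36 mm diameter, 124 mm long, lying in one of the black rack's two V-slots (90 mm apart), centre 50 mm above the table. Own x axis: along the barrel to the white nose; steel nozzle tip 105 mm ahead, rear cap ends 68 mm behind. It may have rolled about x. 120 g. V-supports 40 mm before and behind the centre; the middle 60 mm is free for fingers.
- nozzle_tip (a point): Tip of the orange cartridge's steel nozzle (8 mm thick), on the barrel's axis, 105 mm from its centre.
- blue_mid (a point): Centre of the blue cartridge, same shape and axes, in the rack's other slot. Leave it.
- cradle (a point): Fixed point on the grey dispenser, 65 mm above the table: a seated barrel's centre. x: along the barrel's axis to the outlet, where the nozzle points; aluminium pusher (face at x -85, top 7 mm above this point) and motor behind. z up. Two black V-supports at x -40 and +40 mm, 12 mm thick, open 48 mm wide at this height, clear between them. Up to 15 mm off along x is fine.
- clamp_knob (a point): Centre of the upright round black knob on the red clamp bar's end, 26 mm diameter, its top 23 mm and the bar 22 mm from here; it spins freely on its stem. It circles at 115 mm about the bar's rod (at x 0, y +85 mm in the cradle's frame). In that frame: (0, -30, +45) mm closed on nothing (start up to 9 degrees off), (0, -30, +55) closed on a cartridge, (-115, +85, +45) a quarter turn aside and let down.
- clamp_lift (a joint): Height of the clamp bar, m, 0 (lowest) to 0.045; about 0.010 when it rests on a cartridge. A damped spring and weight pull it down with 6 to 9 N; let go, it sinks. Lift it well clear (0.03 to 0.04) before turning it, out and back: low down it would scrape over the empty cradle, and strike a cartridge lying there.
- clamp_swing (a joint): Turn of the clamp bar, rad: 0 square across the cradle, grows clockwise seen from above, 1.57 a quarter turn aside. Stops at -0.05 and 1.75; starts at 0 to 0.15. Turns freely, stays where left. Aside and let go, it sinks to lift 0 beside the cradle. Clamped, it should be within about 0.2 of 0.
There are look-alikes about, which are no part of the job. There is more than one size of the part that bears orange_mid; the job needs the smaller.

How it is judged:
On the way, in this order (a step that is already met when the one before it is completed fails the run):
1. the clamp bar is lifted at least 20 mm by its spring-loaded rod (value of joint clamp_lift above 0.02 m), for 0.1 s.
2. the bar is turned aside by 60 degrees or more (knob more than 30 mm to the +y side of the cradle's axis) (y of clamp_knob in the frame of cradle above 0.03 m), for 0.2 s.
3. the orange cartridge lies in the cradle, nozzle to the outlet, while the bar is still aside (x of orange_mid in the frame of cradle between -0.015 and 0.015 m and y of orange_mid in the frame of cradle between -0.01 and 0.01 m and z of orange_mid in the frame of cradle between -0.01 and 0.01 m and angle between the x axis of orange_mid and the x axis of cradle, either way round below 0.17 rad and x of nozzle_tip in the frame of cradle above 0.08 m and y of clamp_knob in the frame of cradle above 0.03 m), for 0.2 s.
At the end, for the whole second after the job is handed in: Orange cartridge in the cradle: centre within 15 mm along the axis, 10 mm across and in height, axis within 10 degrees, nozzle to the outlet. Clamp bar back across it (knob within 24 mm of square) and down on the barrel (knob 49 to 63 mm above the cradle point), staying there when let go (x of orange_mid in the frame of cradle between -0.015 and 0.015 m and y of orange_mid in the frame of cradle between -0.01 and 0.01 m and z of orange_mid in the frame of cradle between -0.01 and 0.01 m and angle between the x axis of orange_mid and the x axis of cradle, either way round below 0.17 rad and x of nozzle_tip in the frame of cradle above 0.08 m and x of clamp_knob in the frame of cradle between -0.024 and 0.024 m and y of clamp_knob in the frame of cradle below -0.01 m and z of clamp_knob in the frame of cradle between 0.049 and 0.063 m); the robot touches nothing.
It fails at once if the blue cartridge is moved more than 30 mm (distance of blue_mid from where it was at the start of the episode above 0.03 m).
It also fails if it takes over 72 s, if anything falls off the work surface, if the arm or the gripper's body presses on something with over 40 N, if the wrist force passes 120 N, or if a joint passes its speed limit or range.

## Working session

There is one attempt and no reset: what is moved stays moved. The work goes in short steps, Python scripts to look and compute and a tool call to move; the robot and the scene stay as the last step left them, time stands still between calls to the robot, and variables do not carry over. Pictures are saved under pics/ and viewed, at most 10 in all, crops included, and the job is handed in when it is done.

Besides the shell and the picture viewer there is one more tool, called as name(argument=value, ...), one argument or row to a line, values as JSON. apply_moves: Moves the arm, as the interface text tells. Its arguments: {"type":"object","properties":{"targets":{"type":"array"},"fingers":{"type":"number"}},"required":["targets"]}

```bash
mkdir -p pics; ls
python3 - <<'E'
from station import *
import cv2,numpy as np
a=[]
for n in("scene","top"):
    i=read_camera(n); cv2.imwrite(f"pics/{n}0.png",i[...,::-1]); c=camera_info(n); print(n,{k:np.round(v,4).tolist() for k,v in c.items()})
print(get_obs())
E
```

```text
pics
scene {'fx': 436.497, 'fy': 436.497, 'cx': 254.0771, 'cy': 194.1058, 'position': [1.0475, -0.6866, 0.9335], 'orientation': [-2.2248, -0.7617, 0.3272]}
top {'fx': 366.2702, 'fy': 366.2702, 'cx': 268.5359, 'cy': 188.5361, 'position': [0.4334, -0.0132, 1.1016], 'orientation': [-2.1942, 2.1429, -0.0759]}
{'time_s': 0.1, 'qpos': array([-8.28883500e-01,  3.59330249e-01,  1.11498513e-02, -3.05169783e-04,
       -1.22410301e+00, -2.88112474e-01]), 'joint_vel': array([ 9.98278382e-04, -1.76707888e-04,  6.74659060e-04, -4.54536366e-05,
        7.67966390e-04, -1.49850014e-05]), 'joint_torque': array([ 1.84885193e-04, -5.84765053e+01,  2.94109672e+01,  6.95449680e+00,
       -3.21209263e-03,  9.49361379e-06]), 'position': array([ 0.29570203, -0.60630186,  0.23044801]), 'orientation': array([ 7.06459363e-01, -3.06063418e+00, -2.25455468e-03]), 'wrist_force': array([-0.41052267, -0.29522667, -0.25884579]), 'wrist_torque': array([ 0.02857866, -0.03035318,  0.0391708 ]), 'finger_force': 0.0, 'width': 0.9991774773090525}
```

View pics/scene0.png

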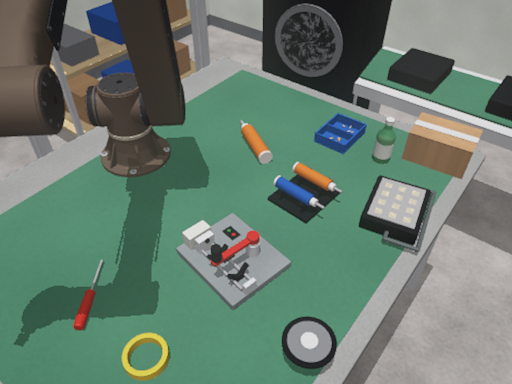

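View pics/top0.png

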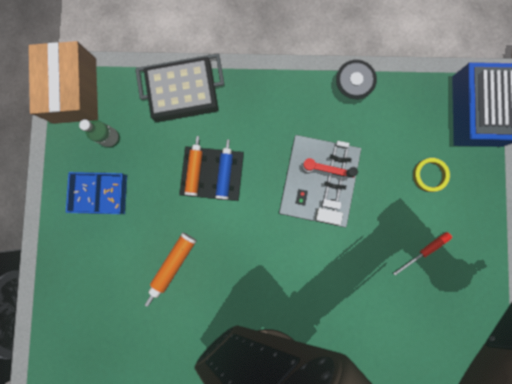

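Scene: the orange cartridge in the rack is at top (193,168) / scene (316,178), the loose orange one, with no rack, is at top (170,270) / scene (256,143). Blue is at top (225,170). The dispenser has its knob at top (352,172), red rod end at (308,166), motor at (330,213) and outlet at (342,145). The loose orange one is longer, so I choose the rack one and check it in a crop.

```bash
cat > h.py <<'E'
from station import *
import cv2,numpy as np
from scipy.spatial.transform import Rotation as R
def ray(c,px,z):
    d=R.from_rotvec(c["orientation"]).apply([(px[0]-c["cx"])/c["fx"],(px[1]-c["cy"])/c["fy"],1.])
    p=np.array(c["position"]); return p+d*(z-p[2])/d[2]
def blob(hsv,lo,hi):
    m=cv2.inRange(hsv,lo,hi); n,l,s,ce=cv2.connectedComponentsWithStats(m)
    return [(s[i],ce[i],l==i) for i in range(1,n) if s[i][4]>25]
E
python3 - <<'E'
from h import *
i=cv2.imread("pics/top0.png"); hsv=cv2.cvtColor(i,cv2.COLOR_BGR2HSV); c=camera_info("top")
for name,lo,hi in(("orange",(6,150,120),(16,255,255)),("blue",(105,150,90),(125,255,255)),("red",(0,170,90),(5,255,255))):
    for s,ce,m in blob(hsv,lo,hi):
        ys,xs=np.nonzero(m); r=cv2.minAreaRect(np.c_[xs,ys].astype(np.float32))
        print(name,s[4],np.round(ce,1),np.round(r[1],1),round(r[2],1),np.round(ray(c,ce,.05),3))
for n,p,z in(("knobtop",(352,172),.133),("rodtop",(308,166),.13),("nozzle",(197,138),.05),("rear",(190,195),.05),("outlet",(342,145),.06),("motor",(330,213),.08),("Vfront",(340,158),.065),("Vback",(334,185),.065)):print(n,np.round(ray(c,p,z),3))
a=cv2.resize(i[125:235,275:370],None,fx=5,fy=5,interpolation=cv2.INTER_CUBIC)
b=cv2.resize(i[125:235,175:247],None,fx=4.4,fy=5,interpolation=cv2.INTER_CUBIC)
cv2.imwrite("pics/c1.png",np.hstack([a,b[:a.shape[0]]]))
E
```

```text
orange 496 [192.9 170.8] [12.  41.2] 7.1 [0.572 0.227 0.05 ]
orange 857 [171.1 264.7] [15.  57.3] 32.5 [0.301 0.278 0.05 ]
blue 800 [480.1 105.9] [77. 43.] 90.0 [ 0.781 -0.605  0.05 ]
blue 479 [223.8 174.3] [11.8 40.6] 6.5 [0.563 0.136 0.05 ]
blue 1713 [ 95.2 192.6] [55.4 40.4] 1.8 [0.501 0.508 0.05 ]
red 209 [436.7 243.6] [ 7.2 32. ] 53.1 [ 0.38  -0.473  0.05 ]
knobtop [ 0.567 -0.216  0.133]
rodtop [ 0.581 -0.1    0.13 ]
nozzle [0.669 0.219 0.05 ]
rear [0.501 0.232 0.05 ]
outlet [ 0.655 -0.203  0.06 ]
motor [ 0.458 -0.167  0.08 ]
Vfront [ 0.616 -0.196  0.065]
Vback [ 0.538 -0.18   0.065]
```

View pics/c1.png

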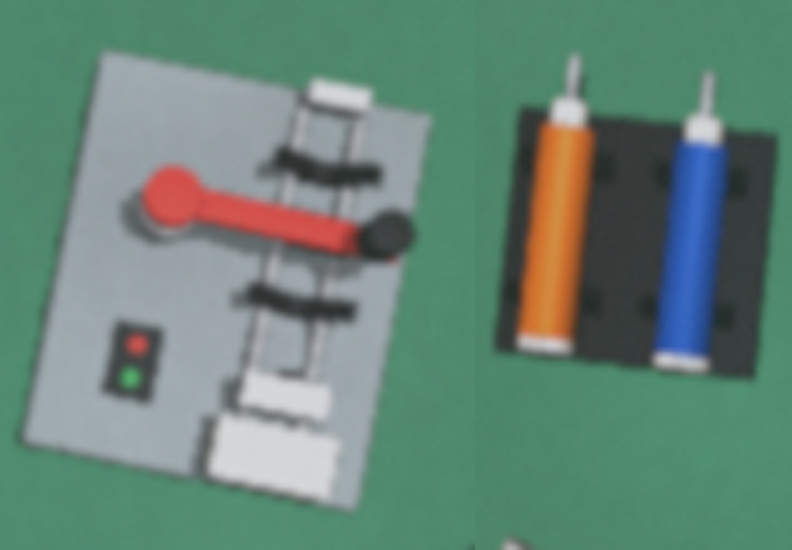

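The crop shows the rack's orange and blue cartridges equal in size (41x12 px), with the loose orange one bigger (57x15 px), so the rack's orange it is, nozzle up in the image (+x). In the dispenser, the V's are at crop (328,168) and (300,303), the knob at (385,235), the rod at (172,195), and the motor at the bottom (-x side).

Run:
```python
from h import *
o=get_obs(); c=camera_info("wrist"); T=R.from_rotvec(o["orientation"]); C=R.from_rotvec(c["orientation"])
print(T.as_matrix().round(3)); print(c["fx"],"cam in tool",T.inv().apply(c["position"]-o["position"]).round(4)); print((T.inv()*C).as_matrix().round(3))
t=camera_info("top")
for k,(p,z) in dict(VF=((275+328/5,125+168/5),.08),VB=((275+300/5,125+303/5),.08),knob=((352,172),.133),rod=((309.4,164),.1),plA=((275+103/5,125+52/5),.01),plB=((275+22/5,125+440/5),.01),plC=((275+430/5,125+118/5),.01)).items(): print(k,ray(t,p,z).round(3))
```

```text
[[-0.899 -0.438 -0.001]
 [-0.438  0.899  0.001]
 [ 0.     0.002 -1.   ]]
313.1043510816243 cam in tool [ 0.0804 -0.0005 -0.1428]
[[-0.    -0.95  -0.312]
 [ 1.     0.    -0.001]
 [ 0.001 -0.312  0.95 ]]
VF [ 0.611 -0.195  0.08 ]
VB [ 0.535 -0.18   0.08 ]
knob [ 0.567 -0.216  0.133]
rod [ 0.591 -0.106  0.1  ]
plA [ 0.692 -0.071  0.01 ]
plB [ 0.456 -0.028  0.01 ]
plC [ 0.655 -0.269  0.01 ]
```

apply_moves(
  targets=[
    [[3.4,4.9,0.2],[0,0,0]],
    [[3.4,4.9,0.2],[0,0,0]],
    [[3.4,4.9,0.2],[0,0,0]],
    [[3.4,4.9,0.2],[0,0,0]],
    [[3.4,4.9,0.2],[0,0,0]],
    [[3.4,4.9,0.2],[0,0,0]],
    [[3.4,4.9,0.2],[0,0,0]],
    [[3.3,4.7,0.2],[0,0,0]],
    [[0,0,0],[0,0,0]],
  ],
)

```text
time_s: 1.23
position: [0.5687, -0.2135, 0.2467]
orientation: [0.713, -3.059, -0.001]
wrist_force: [-0.2, -1.2, 0.3]
width: 0.998
finger_force: 0.0
```

```bash
cat >> h.py <<'E'
def snap(fn,cam="wrist"):
    c=camera_info(cam); i=read_camera(cam)[...,::-1].copy(); cv2.imwrite(fn,i); o=get_obs()
    print(o["time_s"],o["position"].round(4),o["orientation"].round(3),o["wrist_force"].round(1)); return c,i
E
python3 - <<'E'
from h import *
c,i=snap("pics/w1.png")
import json; json.dump({k:np.asarray(v).tolist() for k,v in c.items()},open("w1.json","w"))
E
```

```text
1.275 [ 0.5676 -0.2149  0.2467] [ 7.110e-01 -3.059e+00 -1.000e-03] [-1.3 -0.3  0.4]
```

View pics/w1.png

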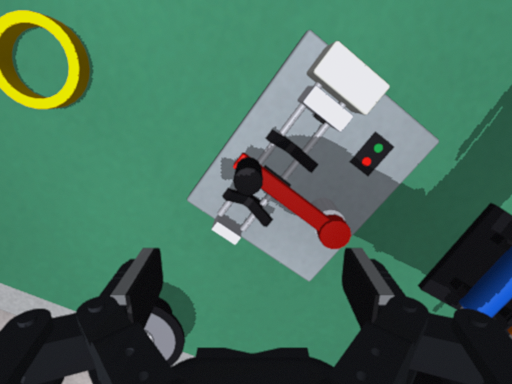

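The wrist view shows the knob top at (248,174), rod top at (334,233), V-supports centred about (248,207) and (292,150), motor at (348,77) and outlet block at (227,231).

Run:
```python
from h import *
import json; c=json.load(open("w1.json")); i=cv2.imread("pics/w1.png")
for k,(p,z) in dict(knob=((248,171),.133),rod=((334,234),.105),plTop=((311,30),.01),plL=((188,200),.01),plB=((309,281),.01),plR=((438,141),.01),VFa=((227,192),.08),VFb=((268,222),.08),VBa=((270,133),.08),VBb=((313,168),.08)).items(): print(k,ray(c,p,z).round(4))
cv2.imwrite("pics/c2.png",cv2.resize(i[110:260,180:360],None,fx=4,fy=4,interpolation=cv2.INTER_CUBIC))
```

```text
knob [ 0.5598 -0.2226  0.133 ]
rod [ 0.5872 -0.1136  0.105 ]
plTop [ 0.4163 -0.2177  0.01  ]
plL [ 0.6589 -0.2622  0.01  ]
plB [ 0.6961 -0.062   0.01  ]
plR [ 0.4541 -0.0192  0.01  ]
VFa [ 0.6028 -0.2268  0.08  ]
VFb [ 0.6143 -0.1728  0.08  ]
VBa [ 0.5285 -0.2145  0.08  ]
VBb [ 0.5407 -0.159   0.08  ]
```

View pics/c2.png

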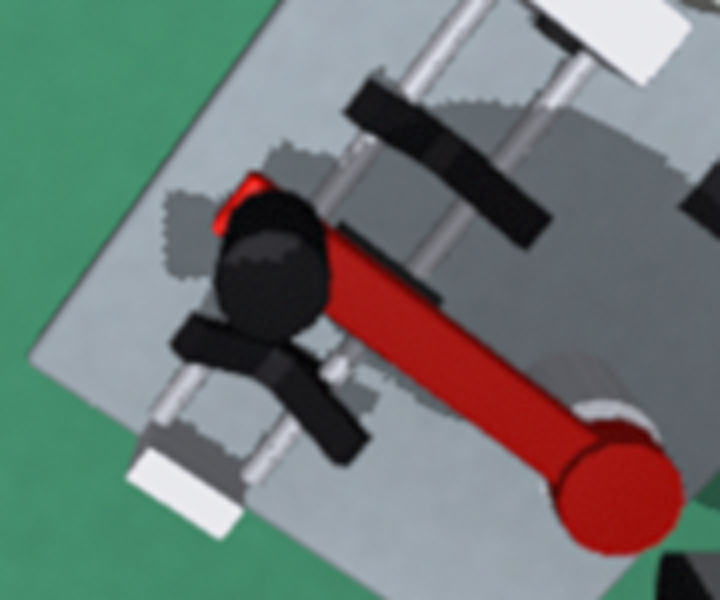

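The crop shows the knob top centred at crop (273,285) = px (248.3,181), and the rod cap centred at crop (620,492) = px (335,233).

Run:
```python
from h import *
import json; c=json.load(open("w1.json"))
P=lambda x,y:(180+x/4,110+y/4)
for k,(p,z) in dict(knob=(P(273,285),.133),rod=(P(620,492),.105),rod2=(P(620,492),.125),VF=(P(270,385),.065),VB=(P(450,160),.065),out=(P(186,493),.07)).items(): print(k,ray(c,p,z).round(4))
```

```text
knob [ 0.5678 -0.2184  0.133 ]
rod [ 0.5858 -0.1132  0.105 ]
rod2 [ 0.5795 -0.1228  0.125 ]
VF [ 0.6131 -0.1982  0.065 ]
VB [ 0.5354 -0.1836  0.065 ]
out [ 0.651  -0.2059  0.07  ]
```

apply_moves(
  targets=[
    [[0,-0.2,-5],[0,0,0]],
    [[0,0,-5],[0,0,0]],
    [[0,0,-3],[0,0,0]],
    [[0,0,-2.2],[0,0,0]],
    [[0,0,0],[0,0,0]],
    [[0,0,0],[0,0,0]],
  ],
)

```text
time_s: 2.02
position: [0.5671, -0.2194, 0.0963]
orientation: [-0.706, 3.061, -0.001]
wrist_force: [0.4, 0.3, 0.1]
width: 0.998
finger_force: 0.0
```

apply_moves(
  targets=[
    [[0,0,0],[0,0,0]],
    [[0,0,0],[0,0,0]],
    [[0,0,0],[0,0,0]],
    [[0,0,0],[0,0,0]],
    [[0,0,0],[0,0,0]],
    [[0,0,0],[0,0,0]],
  ],
  fingers=255,
)

```text
time_s: 2.78
position: [0.5671, -0.2188, 0.0956]
orientation: [-0.707, 3.061, -0.001]
wrist_force: [-0.2, -0.7, 3.9]
width: 0.287
finger_force: 58.7
```

apply_moves(
  targets=[
    [[0,0,0.7],[0,0,0]],
    [[0,0,1],[0,0,0]],
    [[0,0,1],[0,0,0]],
    [[0,0,1],[0,0,0]],
    [[0,0,0],[0,0,0]],
    [[0,0,0],[0,0,0]],
  ],
)

```text
time_s: 3.52
position: [0.5671, -0.2185, 0.1325]
orientation: [-0.706, 3.06, 0.0]
wrist_force: [2.0, 5.3, -8.6]
width: 0.288
finger_force: 59.4
```

Run:
```python
import numpy as np
ya=-.182; k0=np.array([.567,-.2185]); s0=0.03
# rod from knob
def pos(s,rod): a=np.radians(-90)+ya-s; return rod+.115*np.array([np.cos(a),np.sin(a)])
rod=k0-pos(s0,np.zeros(2)); print(rod)
p=k0
for s in np.linspace(s0,1.57,13)[1:]:
    q=pos(s,rod); print(((q-p)*100).round(2),q.round(3)); p=q
```

```text
[ 0.59119779 -0.10607462]
[-1.42  0.4 ] [ 0.553 -0.214]
[-1.36  0.58] [ 0.539 -0.209]
[-1.27  0.75] [ 0.527 -0.201]
[-1.16  0.91] [ 0.515 -0.192]
[-1.04  1.05] [ 0.505 -0.182]
[-0.9   1.17] [ 0.496 -0.17 ]
[-0.74  1.28] [ 0.488 -0.157]
[-0.57  1.36] [ 0.482 -0.144]
[-0.39  1.42] [ 0.479 -0.129]
[-0.21  1.46] [ 0.477 -0.115]
[-0.02  1.47] [ 0.476 -0.1  ]
[0.17 1.46] [ 0.478 -0.085]
```

apply_moves(
  targets=[
    [[-1.4,0.4,0],[0,0,0]],
    [[-1.4,0.6,0],[0,0,0]],
    [[-1.3,0.7,0],[0,0,0]],
    [[-1.1,0.9,0],[0,0,0]],
    [[-1.0,1.1,0],[0,0,0]],
    [[-0.9,1.2,0],[0,0,0]],
  ],
)

```text
time_s: 4.28
position: [0.495, -0.1694, 0.1325]
orientation: [0.706, -3.061, 0.001]
wrist_force: [1.4, 1.2, -8.9]
width: 0.29
finger_force: 59.4
```

apply_moves(
  targets=[
    [[-0.8,1.3,0],[0,0,0]],
    [[-0.6,1.4,0],[0,0,0]],
    [[-0.4,1.4,0],[0,0,0]],
    [[-0.2,1.5,0],[0,0,0]],
    [[0,1.5,0],[0,0,0]],
    [[0.1,1.4,0],[0,0,0]],
    [[0,0,0],[0,0,0]],
  ],
)

```text
time_s: 5.15
position: [0.4777, -0.0835, 0.1325]
orientation: [-0.709, 3.06, -0.0]
wrist_force: [4.3, -0.9, -8.3]
width: 0.289
finger_force: 59.5
```

apply_moves(
  targets=[
    [[0,0,-1.2],[0,0,0]],
    [[0,0,-1.2],[0,0,0]],
    [[0,0,-1.2],[0,0,0]],
    [[0,0,0],[0,0,0]],
  ],
)

```text
time_s: 5.65
position: [0.477, -0.0851, 0.0959]
orientation: [0.707, -3.06, 0.001]
wrist_force: [1.4, 0.1, -0.3]
width: 0.286
finger_force: 60.3
```

apply_moves(
  targets=[
    [[0,0,0],[0,0,0]],
    [[0,0,0],[0,0,0]],
    [[0,0,0],[0,0,0]],
    [[0,0,0],[0,0,0]],
  ],
  fingers=0,
)

```text
time_s: 6.15
position: [0.4768, -0.0847, 0.0964]
orientation: [-0.707, 3.061, 0.0]
wrist_force: [-0.4, 0.6, -0.1]
width: 1.003
finger_force: 0.0
```

apply_moves(
  targets=[
    [[0,0,5],[0,0,0]],
    [[0,-1,5],[0,0,0]],
    [[0,-3,5],[0,0,0]],
    [[0,0,0],[0,0,0]],
    [[0,0,0],[0,0,0]],
  ],
)

```text
time_s: 6.78
position: [0.4764, -0.1247, 0.246]
orientation: [-0.705, 3.061, 0.001]
wrist_force: [-0.7, -0.1, -1.2]
width: 0.999
finger_force: 0.0
```

Run:
```python
from h import *
c,i=snap("pics/w2.png")
import json; json.dump({k:np.asarray(v).tolist() for k,v in c.items()},open("w2.json","w"))
```

```text
6.825 [ 0.4761 -0.1245  0.2454] [ 7.06e-01 -3.06e+00 -1.00e-03] [ 0.1  0.2 -0.6]
```

View pics/w2.png

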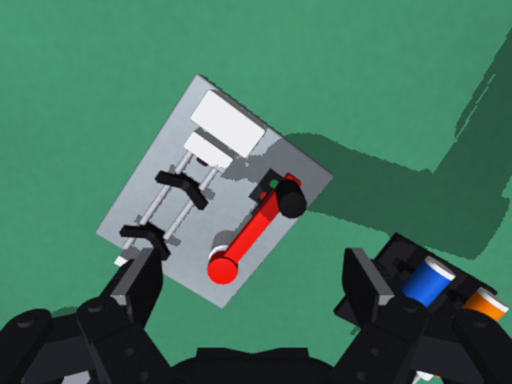

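The wrist view shows the bar aside and down (knob at (291,199)), the empty cradle with V ends at (157,177)-(205,204) and (122,230)-(165,253), and part of the rack at right, blue at (430,283), orange at (487,305).

Run:
```python
from h import *
import json; c=json.load(open("w2.json"));c1=json.load(open("w1.json"))
def m(c,a,b,z=.07): 
    A,B=ray(c,a,z),ray(c,b,z); print(A.round(4),B.round(4),(A+B)[:2]/2,np.linalg.norm(A-B).round(4)); return (A+B)/2
for c,L in((c,[((122,230),(166,254)),((157,177),(205,204))]),(c1,[((180+180/4,110+335/4),(180+355/4,110+450/4)),((180+360/4,110+95/4),(180+540/4,110+230/4))])):
    f,b=m(c,*L[0]),m(c,*L[1]); d=f-b; print("centre",((f+b)/2).round(4),"sep",np.linalg.norm(d).round(4),"yaw",np.arctan2(d[1],d[0]).round(3))
```

```text
[ 0.6061 -0.2245  0.07  ] [ 0.613  -0.1692  0.07  ] [ 0.60958712 -0.19689351] 0.0557
[ 0.5309 -0.211   0.07  ] [ 0.5368 -0.1532  0.07  ] [ 0.53382251 -0.18210402] 0.0581
centre [ 0.5717 -0.1895  0.07  ] sep 0.0772 yaw -0.193
[ 0.609  -0.2271  0.07  ] [ 0.6182 -0.1693  0.07  ] [ 0.61361532 -0.19820678] 0.0586
[ 0.5302 -0.2131  0.07  ] [ 0.5407 -0.1545  0.07  ] [ 0.53543273 -0.18378775] 0.0595
centre [ 0.5745 -0.191   0.07  ] sep 0.0795 yaw -0.182
```

apply_moves(
  targets=[
    [[1.5,5.8,0],[0,0,-0.1]],
    [[1.5,5.8,0],[0,0,-0.1]],
    [[1.5,5.8,0],[0,0,-0.1]],
    [[1.5,5.8,0],[0,0,-0.1]],
    [[1.5,5.8,0],[0,0,-0.1]],
    [[1.5,5.8,0],[0,0,-0.03]],
    [[0,0,0],[0,0,0]],
    [[0,0,0],[0,0,0]],
  ],
)

```text
time_s: 7.82
position: [0.566, 0.2236, 0.2445]
orientation: [-0.117, -3.137, 0.003]
wrist_force: [-0.4, 0.4, -0.1]
width: 0.998
finger_force: 0.0
```

Run:
```python
from h import *
c,i=snap("pics/w3.png")
import json; json.dump({k:np.asarray(v).tolist() for k,v in c.items()},open("w3.json","w"))
```

```text
7.875 [0.5662 0.223  0.2451] [-1.190e-01 -3.138e+00  2.000e-03] [-0.7  0.4  0.4]
```

View pics/w3.png

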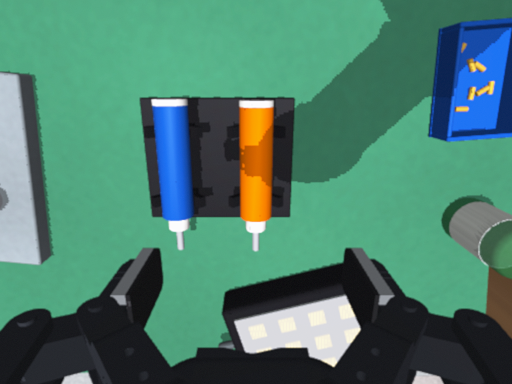

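The orange cartridge lies in the slot with its rear cap at (256,103) and nozzle tip at (255.5,249), and blue is beside it at left, (172,160).

Run:
```python
from h import *
import json; c=json.load(open("w3.json")); i=cv2.imread("pics/w3.png"); hsv=cv2.cvtColor(i,cv2.COLOR_BGR2HSV)
m=cv2.inRange(hsv,(6,150,90),(16,255,255)); m[:,:220]=0; m[:,300:]=0; m[235:]=0
ys=[115,130,190,210]; 
for y in ys:
    xs=np.nonzero(m[y])[0]; p=((xs[0]+xs[-1])/2,y); print(y,xs[0],xs[-1],ray(c,p,.055).round(4), ray(c,(xs[0],y),.055).round(4)[1]-ray(c,(xs[-1],y),.055).round(4)[1])
t=ray(c,(255.5,249),.05); r=ray(c,(256,100),.055); print("tip",t.round(4),"rear",r.round(4),np.linalg.norm((t-r)[:2]))
```

```text
115 239 273 [0.5146 0.2303 0.055 ] -0.03520000000000001
130 239 272 [0.53   0.2287 0.055 ] -0.03459999999999999
190 240 271 [0.5963 0.2239 0.055 ] -0.03459999999999999
210 240 271 [0.6203 0.2222 0.055 ] -0.0353
tip [0.6729 0.2185 0.05  ] rear [0.4997 0.2314 0.055 ] 0.1737428457101269
```

apply_moves(
  targets=[
    [[0.2,0.3,-5.5],[0,0,0]],
    [[0,0,-5.5],[0,0,0]],
    [[0,0,-5],[0,0,0]],
    [[0,0,-3],[0,0,0]],
    [[0,0,-2.4],[0,0,0]],
    [[0,0,0],[0,0,0]],
  ],
)

```text
time_s: 8.62
position: [0.5676, 0.2243, 0.0308]
orientation: [-0.122, -3.136, 0.004]
wrist_force: [0.1, 0.1, 0.0]
width: 0.998
finger_force: 0.0
```

apply_moves(
  targets=[
    [[0,0,0],[0,0,0]],
    [[0,0,0],[0,0,0]],
    [[0,0,0],[0,0,0]],
    [[0,0,0],[0,0,0]],
    [[0,0,0],[0,0,0]],
  ],
  fingers=255,
)

```text
time_s: 9.25
position: [0.5696, 0.227, 0.0337]
orientation: [0.119, 3.137, 0.002]
wrist_force: [-1.6, -0.2, 5.6]
width: 0.401
finger_force: 59.2
```

apply_moves(
  targets=[
    [[0,0,2],[0,0,0]],
    [[0,0,4],[0,0,0]],
    [[0,0,5],[0,0,0]],
    [[0,0,5],[0,0,0]],
    [[0,-4,0],[0,0,0]],
    [[0,-6,0],[0,0,-0.02]],
    [[0,-6,0],[0,0,-0.02]],
    [[0,-6,0],[0,0,-0.02]],
    [[0.2,-6,0],[0,0,-0.02]],
    [[0.3,-6,0],[0,0,-0.02]],
    [[0,-5,0],[0,0,-0.01]],
    [[0,-2.6,0],[0,0,0]],
  ],
)

```text
time_s: 10.75
position: [0.5732, -0.1921, 0.1922]
orientation: [-0.296, -3.127, -0.0]
wrist_force: [0.4, 1.3, -1.2]
width: 0.405
finger_force: 60.0
```

apply_moves(
  targets=[
    [[0,0,0],[0,0,0]],
    [[0,0,0],[0,0,0]],
  ],
)

```text
time_s: 11.0
position: [0.5736, -0.1894, 0.1922]
orientation: [-0.293, -3.128, -0.0]
wrist_force: [0.4, 0.8, -1.4]
width: 0.401
finger_force: 60.0
```

Run:
```python
from h import *
import json
for n in("wrist","top"):
    c,i=snap(f"pics/{n}4.png",n); json.dump({k:np.asarray(v).tolist() for k,v in c.items()},open(f"{n}4.json","w"))
w=cv2.imread("pics/wrist4.png"); t=cv2.imread("pics/top4.png")
t=cv2.resize(t[110:240,270:390],None,fx=384/130,fy=384/130,interpolation=cv2.INTER_CUBIC)
cv2.imwrite("pics/c4.png",np.hstack([w[:,:440],t[:,:355]]))
```

```text
11.05 [ 0.5738 -0.189   0.1923] [-0.291 -3.128 -0.   ] [ 0.5  0.5 -1.3]
11.1 [ 0.5739 -0.1888  0.1924] [0.291 3.128 0.   ] [-0.   1.2 -1.2]
```

View pics/c4.png

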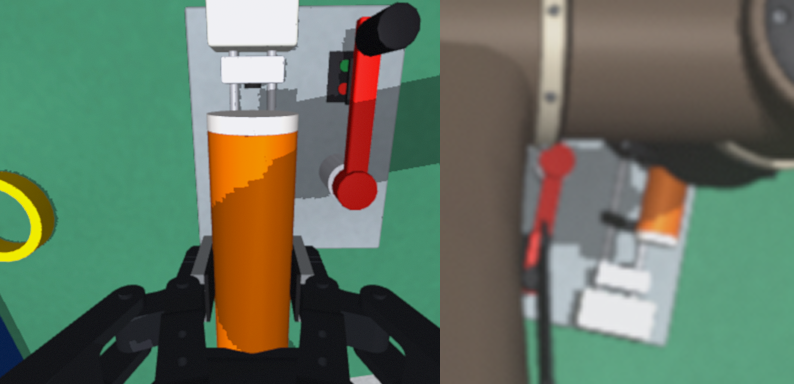

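The wrist view shows the barrel held level in the fingers with its rear cap at (252,123) toward the pusher (252,70), and the bar aside at right. The top view agrees. I'll lower it now.

apply_moves(
  targets=[
    [[0,-0.1,-4],[0,0,0]],
    [[0,0,-4],[0,0,0]],
    [[0,0,-3],[0,0,0]],
    [[0,0,-2],[0,0,0]],
    [[0,0,-0.4],[0,0,0]],
    [[0,0,0],[0,0,0]],
  ],
)

```text
time_s: 11.85
position: [0.5744, -0.1902, 0.0588]
orientation: [0.29, 3.128, -0.0]
wrist_force: [-0.2, -0.2, -0.5]
width: 0.404
finger_force: 60.0
```

apply_moves(
  targets=[
    [[0,0,-0.3],[0,0,0]],
    [[0,0,-0.3],[0,0,0]],
    [[0,0,-0.3],[0,0,0]],
    [[0,0,0],[0,0,0]],
  ],
)

```text
time_s: 12.35
position: [0.5744, -0.1903, 0.0503]
orientation: [0.291, 3.127, 0.001]
wrist_force: [-1.8, 4.7, 6.7]
width: 0.4
finger_force: 60.7
```

apply_moves(
  targets=[
    [[0,0.1,-0.1],[0,0,0]],
    [[0,0,-0.1],[0,0,0]],
    [[0,0,0],[0,0,0]],
  ],
)

```text
time_s: 12.72
position: [0.5751, -0.1893, 0.0491]
orientation: [0.291, 3.125, 0.0]
wrist_force: [-1.9, 5.3, 10.9]
width: 0.4
finger_force: 61.5
```

apply_moves(
  targets=[
    [[0,0,0],[0,0,0]],
    [[0,0,0],[0,0,0]],
    [[0,0,0],[0,0,0]],
    [[0,0,0],[0,0,0]],
  ],
  fingers=60,
)

```text
time_s: 13.22
position: [0.5738, -0.1898, 0.0471]
orientation: [-0.292, -3.128, 0.0]
wrist_force: [0.9, 0.0, 1.3]
width: 0.764
finger_force: 0.0
```

apply_moves(
  targets=[
    [[0,0,3],[0,0,0]],
    [[0,0,5],[0,0,0]],
    [[0,0,5],[0,0,0]],
    [[-1,0,5],[0,0,0]],
    [[-3,3,0],[0,0,0.17]],
    [[-3,4,0],[0,0,0.17]],
    [[-2,3,0],[0,0,0.1]],
    [[0,0,0],[0,0,0]],
    [[0,0,0],[0,0,0]],
  ],
  fingers=60,
)

```text
time_s: 14.35
position: [0.4842, -0.0897, 0.2275]
orientation: [-0.397, 3.116, -0.0]
wrist_force: [0.0, -0.1, -0.1]
width: 0.767
finger_force: 0.0
```

Run:
```python
from h import *
import json
for n in("wrist","top"):
    c,i=snap(f"pics/{n}5.png",n); json.dump({k:np.asarray(v).tolist() for k,v in c.items()},open(f"{n}5.json","w"))
```

```text
14.4 [ 0.4843 -0.09    0.2273] [-0.396  3.116 -0.   ] [ 0.3 -0.1  0.2]
14.45 [ 0.4843 -0.0901  0.2272] [ 0.396 -3.116  0.   ] [ 1.1 -0.1 -0. ]
```

View pics/wrist5.png

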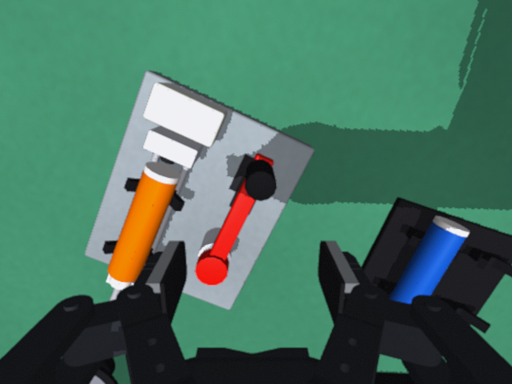

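The cartridge lies in the cradle's V's, with its rear cap at (162,171) near the pusher and its nozzle toward the outlet. The knob's top is at about (260,187), the bar is aside, and blue is untouched at right.

Run:
```python
from h import *
import json; c=json.load(open("wrist5.json")); i=cv2.imread("pics/wrist5.png"); hsv=cv2.cvtColor(i,cv2.COLOR_BGR2HSV)
m=cv2.inRange(hsv,(7,150,90),(16,255,255)); m[:,200:]=0
b=cv2.minAreaRect(np.argwhere(m)[:,::-1].astype(np.float32)); print(b)
th=-.185; C=np.array([.573,-.190]); Rm=np.array([[np.cos(th),np.sin(th)],[-np.sin(th),np.cos(th)]])
for y in(195,215,235,255):
    xs=np.nonzero(m[y])[0]; p=ray(c,((xs[0]+xs[-1])/2,y),.068); print(y,p.round(4),(Rm@(p[:2]-C)).round(4))
for k,p,z in(("reartop",(166,166),.08),("knob",(260,187),.133)): q=ray(c,p,z); print(k,q.round(4),(Rm@(q[:2]-C)).round(4))
k=i[150:215,220:300]; g=cv2.inRange(k,(0,0,0),(45,45,45)); ys,xs=np.nonzero(g); print(xs.min()+220,xs.max()+220,ys.min()+150,ys.max()+150)
```

```text
((139.8150634765625, 229.4931640625), (36.28275680541992, 109.90164184570312), 20.556047439575195)
195 [ 0.5348 -0.1817  0.068 ] [-0.039   0.0011]
215 [ 0.559  -0.1864  0.068 ] [-0.0145  0.001 ]
235 [ 0.5841 -0.1913  0.068 ] [0.0112 0.0008]
255 [ 0.6103 -0.1958  0.068 ] [0.0378 0.0011]
reartop [ 0.4977 -0.1719  0.08  ] [-0.0774  0.0039]
knob [ 0.4793 -0.0853  0.133 ] [-0.1114  0.0857]
231 275 155 204
```

Run:
```python
from h import *
import json
th=-.185; C=np.array([.573,-.190]); Rm=np.array([[np.cos(th),np.sin(th)],[-np.sin(th),np.cos(th)]])
c=json.load(open("wrist5.json"))
i=cv2.imread("pics/wrist5.png")
d=np.array([np.sin(np.radians(20.5)),-np.cos(np.radians(20.5))])
for s in range(40,75,2):
    p=np.array([139.8,229.5])+d*s; v=i[int(round(p[1])),int(round(p[0]))]; q=ray(c,p,.083); print(s,v,(Rm@(q[:2]-C)).round(4))
c3=json.load(open("w3.json")); i3=cv2.imread("pics/w3.png"); th2=-.077; R2=np.array([[np.cos(th2),np.sin(th2)],[-np.sin(th2),np.cos(th2)]])
for y in range(94,116,2): q=ray(c3,(256,y),.068); print(y,i3[y,256],(R2@(q[:2]-np.array([.568,.2265]))).round(4))
```

```text
40 [  0 140 242] [-0.0489  0.0027]
42 [  0 141 243] [-0.0511  0.0026]
44 [  0 139 242] [-0.0531  0.0026]
46 [  0 140 242] [-0.0552  0.0026]
48 [  0 141 243] [-0.0573  0.0025]
50 [  0 138 242] [-0.0594  0.0025]
52 [170 196 242] [-0.0614  0.0025]
54 [246 242 240] [-0.0635  0.0025]
56 [245 242 241] [-0.0655  0.0024]
58 [196 190 190] [-0.0676  0.0024]
60 [110 109 111] [-0.0696  0.0024]
62 [111 110 112] [-0.0716  0.0024]
64 [111 110 112] [-0.0736  0.0023]
66 [111 110 111] [-0.0757  0.0023]
68 [110 109 111] [-0.0776  0.0023]
70 [116 112 110] [-0.0796  0.0022]
72 [70 66 62] [-0.0816  0.0022]
74 [41 39 39] [-0.0836  0.0022]
94 [137 179  86] [-0.0747 -0.0005]
96 [126 161  79] [-0.0728 -0.0005]
98 [32 34 27] [-0.0709 -0.0005]
100 [133 131 132] [-0.069  -0.0005]
102 [255 254 254] [-0.0671 -0.0005]
104 [253 252 252] [-0.0652 -0.0005]
106 [255 254 252] [-0.0633 -0.0005]
108 [ 87 167 249] [-0.0614 -0.0005]
110 [  0 165 252] [-0.0595 -0.0005]
112 [  0 166 252] [-0.0575 -0.0004]
114 [  0 165 252] [-0.0556 -0.0004]
```

apply_moves(
  targets=[
    [[-0.6,0.5,0],[0,0,0.15]],
    [[0,0,-5],[0,0,0.05]],
    [[0,0,-4],[0,0,0]],
    [[0,0,-3],[0,0,0]],
    [[0,0,-1.2],[0,0,0]],
    [[0,0,0],[0,0,0]],
  ],
  fingers=0,
)

```text
time_s: 15.2
position: [0.4779, -0.0851, 0.0948]
orientation: [0.705, -3.06, 0.0]
wrist_force: [1.5, 0.6, -0.1]
width: 1.0
finger_force: 0.0
```

apply_moves(
  targets=[
    [[0,0,0],[0,0,0]],
    [[0,0,0],[0,0,0]],
    [[0,0,0],[0,0,0]],
    [[0,0,0],[0,0,0]],
    [[0,0,0],[0,0,0]],
    [[0,0,0],[0,0,0]],
  ],
  fingers=255,
)

```text
time_s: 15.95
position: [0.4779, -0.0847, 0.0956]
orientation: [-0.707, 3.061, -0.0]
wrist_force: [-3.1, 1.2, 5.4]
width: 0.288
finger_force: 58.6
```

apply_moves(
  targets=[
    [[0,0,0.7],[0,0,0]],
    [[0,0,1],[0,0,0]],
    [[0,0,1],[0,0,0]],
    [[0,0,1.1],[0,0,0]],
    [[0,0,0],[0,0,0]],
    [[0,0,0],[0,0,0]],
  ],
)

```text
time_s: 16.7
position: [0.4783, -0.0845, 0.133]
orientation: [-0.706, 3.06, 0.0]
wrist_force: [6.5, -1.1, -8.6]
width: 0.291
finger_force: 59.3
```

apply_moves(
  targets=[
    [[-0.1,-1.4,0],[0,0,0]],
    [[0,-1.5,0],[0,0,0]],
    [[0.2,-1.5,0],[0,0,0]],
    [[0.4,-1.4,0],[0,0,0]],
    [[0.6,-1.4,0],[0,0,0]],
    [[0.8,-1.3,0],[0,0,0]],
    [[0,0,0],[0,0,0]],
  ],
)

```text
time_s: 17.58
position: [0.4971, -0.1707, 0.1328]
orientation: [0.704, -3.06, -0.0]
wrist_force: [3.8, 2.0, -8.5]
width: 0.292
finger_force: 59.4
```

apply_moves(
  targets=[
    [[0.9,-1.2,0],[0,0,0]],
    [[1.0,-1.1,0],[0,0,0]],
    [[1.1,-0.9,0],[0,0,0]],
    [[1.3,-0.7,0],[0,0,0]],
    [[1.4,-0.6,0],[0,0,0]],
    [[1.2,-0.4,0],[0,0,0]],
    [[0,0,0],[0,0,0]],
    [[0,0,0],[0,0,0]],
  ],
)

```text
time_s: 18.58
position: [0.5657, -0.2178, 0.1322]
orientation: [0.706, -3.06, -0.003]
wrist_force: [1.9, 7.7, -7.5]
width: 0.288
finger_force: 59.6
```

apply_moves(
  targets=[
    [[0,0,-0.8],[0,0,0]],
    [[0,0,-0.8],[0,0,0]],
    [[0,0,-0.5],[0,0,0]],
    [[0,0,-0.2],[0,0,0]],
    [[0,0,-0.2],[0,0,0]],
    [[0,0,0],[0,0,0]],
  ],
)

```text
time_s: 19.32
position: [0.5657, -0.2179, 0.1075]
orientation: [0.707, -3.06, -0.003]
wrist_force: [1.8, 8.2, -8.0]
width: 0.291
finger_force: 59.7
```

apply_moves(
  targets=[
    [[0,0,0],[0,0,0]],
    [[0,0,0],[0,0,0]],
    [[0,0,0],[0,0,0]],
    [[0,0,0],[0,0,0]],
    [[0,0,0],[0,0,0]],
  ],
  fingers=0,
)

```text
time_s: 19.95
position: [0.5659, -0.2188, 0.1084]
orientation: [-0.707, 3.061, -0.0]
wrist_force: [0.0, -1.2, 0.2]
width: 0.999
finger_force: 0.0
```

apply_moves(
  targets=[
    [[0,0,3],[0,0,0]],
    [[0,0,5],[0,0,0]],
    [[-2,0,5],[0,0,0]],
    [[-5,2,3],[0,0,0]],
    [[-3,2,0],[0,0,0]],
    [[0,0,0],[0,0,0]],
    [[0,0,0],[0,0,0]],
  ],
)

```text
time_s: 20.82
position: [0.4662, -0.1787, 0.2686]
orientation: [-0.707, 3.06, -0.001]
wrist_force: [0.9, -0.4, 0.2]
width: 1.002
finger_force: 0.0
```

Run:
```python
from h import *
import json
for n in("wrist","scene"):
    c,i=snap(f"pics/{n}6.png",n); json.dump({k:np.asarray(v).tolist() for k,v in c.items()},open(f"{n}6.json","w"))
w=cv2.imread("pics/wrist6.png"); t=cv2.imread("pics/scene6.png")
t=cv2.resize(t[195:315,165:255],None,fx=3.2,fy=3.2,interpolation=cv2.INTER_CUBIC)
cv2.imwrite("pics/c6.png",np.hstack([w,t]))
```

```text
20.875 [ 0.4664 -0.1788  0.2682] [ 0.707 -3.061  0.   ] [-0.5 -0.3 -1. ]
20.925 [ 0.4664 -0.1789  0.268 ] [ 0.706 -3.06  -0.   ] [-0.1  0.3 -0.6]
```

View pics/c6.png

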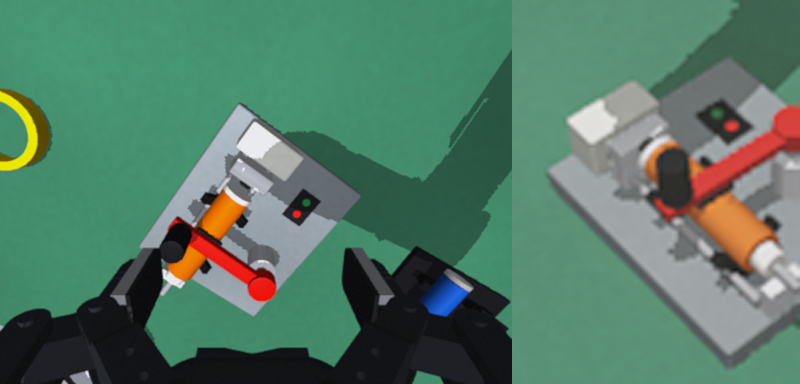

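The bar lies across the barrel, with the knob top at wrist (176,245). The cartridge is in the V's and the fingers are clear. I'll make a quick numeric check before handing in.

Run:
```python
from h import *
import json
th=-.185; C=np.array([.573,-.190]); Rm=np.array([[np.cos(th),np.sin(th)],[-np.sin(th),np.cos(th)]])
c=json.load(open("wrist6.json")); i=cv2.imread("pics/wrist6.png")
F=lambda p,z:(Rm@(ray(c,p,z)[:2]-C)).round(4)
print("knob",F((175,248),.143)); hsv=cv2.cvtColor(i,cv2.COLOR_BGR2HSV); m=cv2.inRange(hsv,(7,150,90),(16,255,255)); m[:,260:]=0
for y in(205,215,265): xs=np.nonzero(m[y])[0]; print(y,F(((xs[0]+xs[-1])/2,y),.068))
for y in range(170,200,3): print(y,i[y,int(238+(190-y)*.55)],F((238+(190-y)*.55,y),.083))
# knob height from scene: rays
s=json.load(open("scene6.json")); p=(165+(675-512)/3.2,195+158/3.2)
k=ray(c,(175,248),.143)
from numpy import linalg as L
def D(c,px):
    return R.from_rotvec(c["orientation"]).apply([(px[0]-c["cx"])/c["fx"],(px[1]-c["cy"])/c["fy"],1.])
a,b=D(c,(175,248)),D(s,p); t=L.lstsq(np.c_[a,-b],np.array(s["position"])-c["position"],rcond=None)[0]
print("knob top tri",np.array(c["position"])+a*t[0],np.array(s["position"])+b*t[1])
```

```text
knob [-0.0077 -0.0283]
205 [-0.0456 -0.003 ]
215 [-0.0327  0.0009]
265 [0.0513 0.0021]
170 [189 180 178] [-0.0995 -0.0083]
173 [196 186 184] [-0.0957 -0.0078]
176 [192 182 180] [-0.0919 -0.0072]
179 [191 181 179] [-0.0881 -0.0066]
182 [51 49 49] [-0.0842 -0.0061]
185 [105  99  93] [-0.0804 -0.0055]
188 [104 103 104] [-0.0765 -0.0049]
191 [104 103 104] [-0.0725 -0.0043]
194 [154 151 152] [-0.0686 -0.0037]
197 [240 236 235] [-0.0646 -0.0031]
knob top tri [ 0.56470763 -0.21647851  0.1357544 ] [ 0.56655916 -0.21271907  0.13687272]
```

```bash
python3 -c "
from station import *
print(sign_off())"
```

```text
the job is handed in; nothing more can be done
None
```

The orange cartridge is seated in the cradle with its nozzle to the outlet, the clamp bar is back across it and resting on the barrel, blue was left alone, and the gripper is clear; I handed the job in at about 21 s, but no verdict came back. The knob's height is the least certain check: two camera views put it 48 to 50 mm above the cradle point, against 49 to 63 mm required.

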